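Re-pack three mixed-up orders

ROBOT

A 7-joint arm with a two-finger parallel gripper is mounted at the origin on the work surface. World frame = base frame: x ahead of the robot, y to its left, z up, the work surface at z = 0. Lengths are in m, angles in rad, forces in N, time in s.
With the tool pointing down it reaches from about 0.425 to 0.875 m from the base axis. Payload 8.4 kg.
Tool frame: the origin (TCP) lies midway between the tips of the shut fingers; the grasp point (between the pads) lies 19 mm behind it (bot.pinch_z is the distance from the TCP to the grasp point, in m); y points along the fingers, x is the direction in which the jaws open and shut, and the axes are right-handed (so a half turn about y gives the same grasp; the last joint's range is limited). The gripper opens to 87 mm and grips with 3 to 60 N. Pads are 19 mm wide; open, the fingers measure 117 mm over their backs; the gripper's body (75 mm by 190 mm) begins 51 mm behind the grasp point.
Start: joints at [1.007, 0.333, 0.04, 1.465, -0.013, 1.343, -0.059], TCP at [0.291, -0.581, 0.223] pointing down, gripper open.
Joint ranges: [-2.58, 2.58], [-0.38, 2.09], [-1.3, 1.39], [0.25, 2.4], [-1.5, 4.64], [0.08, 2.09], [-2.65, 2.65]. Speed limits (rad/s): [2.22, 2.22, 2.79, 2.79, 3.14, 3.14, 3.14].

INTERFACE

Orientations are given as [roll, pitch, yaw] about the fixed x, y, z axes, in that order (R = Rz(yaw) Ry(pitch) Rx(roll)).
In Python, from station import read_state, cams, bot gives the robot as it stands. The module is installed in compiled form; this text tells all that it offers.
- The arm moves only by the tool arm_command, never from a script. Its argument "commands" is a list of rows, each a list of 3 entries, a list of its own where there are three numbers: the shift along the tool's x, y, z in mm, then the turn, a rotation vector about the tool's x, y, z in degrees, then the gripper command: -1 is shut, 1 is fully open, values between are in proportion. In form: [[[x, y, z], [wx, wy, wz], grip], ...]. A call has exactly 8 rows; each row shifts and turns the pose as measured when the row begins, along the tool's axes as they then stand; what a row does not reach is not made up. A row lasts 1/8 s, in which the tool goes at most 62.5 mm and 10.7 degrees, less where a joint would pass 70% of its speed; a pose out of reach is approached as far as the arm can. A call is refused whole if a number of a shift passes 62.5 or a number of a turn 10.7, either way. A call with a gripper value outside its range is refused whole. The fingers move at their own pace and stop on an object; the grip force is fixed at half the most. Time passes only in rows, so rows that do not move let the fingers close, or fill a call up. It gives the time, the measured TCP pose, the force and the opening at its end, in the units of the state.
- read_state(): the state, without advancing time (a new reading comes with each control period).
- cams.read_camera(name): name is "scene" or "top" or "wrist"; returns a dict with "color" (480x640x3 uint8, blue, green, red), "K" (3x3 intrinsics, pixels), "camera_from_world" (4x4, takes a point from world to camera coordinates). Camera axes: x right, y up, looking along -z (the intrinsics and any distortion apply to the point x, -y, -z); pixel columns grow to the right and rows downward; lengths in m; the calibration is good to about 2 mm. A picture is of the moment at which its call begins. There is no depth.
- bot.close_job(): hands the job in, once; it reports no verdict.
Trained networks look in a picture, given as the dict that the camera call returned (one of the last four; its "shot" number tells which), for a name from the list of things; names that differ only in an ending like _2 or _b are one class to them, and where a whole thing is asked for, a point or a joint stands for the part that bears it (a point fixed in the world has none). Each returns a list of dicts, best first, with "conf" (0 to 1); they miss things now and then, are a little off and sometimes report something else, mostly with a low value. They report only what shows in the picture. A call takes as long as a camera call. They do not tell look-alikes from the thing itself.
- cams.cut_out(picture, label): "pixels" (480x640 bool, what is visible of it) and "uv" ([column, row] in pixels, amid what is visible of it).
The state is a dict: "t": time; "qpos": joint angles; "joint_velocities": joint speeds; "joint_torque": joint torques, N m; "tool_pos": TCP position; "ee_rot": TCP orientation; "force": force on the tool from outside, world axes, zero at the start; "wrist_torque": the same for the moment, N m; "gripper_width": opening from 0.0 (shut) to 1.0 (fully open).
Only numpy, scipy, OpenCV 4.12 (cv2) and the standard library are available. Lean on these libraries where they do the work, as an engineer would, in place of code of your own. Each camera call takes 0.05 s, during which the arm holds its last target. There are 200 camera calls.

TASK

Three products have been packed in the wrong open mailer boxes. Move each into the middle of the box whose lid sticker has the product's colour (yellow-lidded tin, blue soap carton, red-lidded jar), parking one of them on the empty black rubber mat on the way to make room. Set each down upright without dropping or tipping it, let go of everything, and leave the tape roll, the mug and the closed parcel where they are.

Things in the scene. Friction and masses are not known exactly. Their poses are not given: they have to be found in the camera images.
- tin_center (a point): Round candle tin with a yellow lid and aluminium sides, 56 mm diameter, 38 mm high, about 0.14 kg, loose. Starts upright in the middle part of one of the boxes. Point: its centre, 19 mm above its underside; z is its upright axis.
- soap_center (a point): Blue soap carton with a white band, 70 (x) x 48 (y) x 34 (z) mm, about 0.12 kg, loose and stiff. Starts lying flat in one of the boxes, its 70 mm length roughly across the box's long side (within 15 degrees of the box's x). Point: its centre, 17 mm above its underside; x along its length, z up.
- jar_center (a point): Round white jar with a red lid, 52 mm diameter, 40 mm high, about 0.13 kg, loose. Starts upright in the middle part of one of the boxes. Point: its centre, 20 mm above its underside; z is its upright axis.
- box_yellow: Open brown mailer box, fixed, with a round yellow sticker (54 mm) inside its lid. Outside 108 (x) x 154 (y) x 40 (z) mm, walls and floor 4 mm thick, inside 100 x 146 mm. The open lid slopes from the box's +x rim down to the table, ending 170 mm in +x from the box's centre; sticker 105 mm in +x from the centre. Origin: centre of the box's underside, on the table; z up.
- box_blue: Open brown mailer box, fixed, with a round blue sticker (54 mm) inside its lid. Outside 108 (x) x 154 (y) x 40 (z) mm, walls and floor 4 mm thick, inside 100 x 146 mm. The open lid slopes from the box's +x rim down to the table, ending 170 mm in +x from the box's centre; sticker 105 mm in +x from the centre. Origin: centre of the box's underside, on the table; z up.
- box_red: Open brown mailer box, fixed, with a round red sticker (54 mm) inside its lid. Outside 108 (x) x 154 (y) x 40 (z) mm, walls and floor 4 mm thick, inside 100 x 146 mm. The open lid slopes from the box's +x rim down to the table, ending 170 mm in +x from the box's centre; sticker 105 mm in +x from the centre. Origin: centre of the box's underside, on the table; z up.
- mat: Square black rubber mat, 140 x 140 x 6 mm, fixed to the table, empty at the start: the free spot. Origin: centre of its underside, on the table; x and y along its sides, z up; its top is 6 mm above the table.
- tape_center (a point): Bystander: white roll of tape standing on its flat end, 90 mm diameter, 48 mm high, loose. Point: its centre, 24 mm above the table.
- mug_center (a point): Bystander: green mug, 80 mm diameter, 90 mm high, loose. Point: its centre, 45 mm above the table; its handle is on its +y side.
- parcel_center (a point): Bystander: closed brown mailer box with a yellow band and a white label, 84 (x) x 110 (y) x 40 (z) mm, loose. Point: its centre, 20 mm above the table.
Mind the look-alikes: they are no part of the job. Leave any green, pink or turquoise look-alike of the part that bears jar_center alone.

How it is judged:
On the way:
1. one of the three products rests upright on the black rubber mat, released (its centre within 50 mm of the mat's centre) (((horizontal distance between tin_center and mat below 0.05 m and z of tin_center in the frame of mat between 0.019 and 0.031 m and angle between tin_center's own z axis and vertical below 0.12 rad and linear speed of tin below 0.02 m/s and angular speed of tin below 0.2 rad/s and contact force between the fingers and tin below 0.05 N) or (horizontal distance between soap_center and mat below 0.05 m and z of soap_center in the frame of mat between 0.017 and 0.029 m and angle between soap_center's own z axis and vertical below 0.12 rad and linear speed of soap below 0.02 m/s and angular speed of soap below 0.2 rad/s and contact force between the fingers and soap below 0.05 N) or (horizontal distance between jar_center and mat below 0.05 m and z of jar_center in the frame of mat between 0.02 and 0.032 m and angle between jar_center's own z axis and vertical below 0.12 rad and linear speed of jar below 0.02 m/s and angular speed of jar below 0.2 rad/s and contact force between the fingers and jar below 0.05 N))), for 0.2 s.
At the end, for the whole second after the job is handed in: Tin in the box with the yellow sticker, soap carton in the one with the blue, jar in the one with the red: each centre within 15 mm of its box's centre seen from above, standing on the box's floor (height within 6 mm), upright within 0.12 rad, released and at rest (horizontal distance between tin_center and box_yellow below 0.015 m and z of tin_center in the frame of box_yellow between 0.017 and 0.029 m and angle between each of tin_center, soap_center, jar_center's own z axis and vertical below 0.12 rad and linear speed of each of tin, soap, jar below 0.02 m/s and angular speed of each of tin, soap, jar below 0.2 rad/s and contact force between the fingers and tin below 0.05 N and horizontal distance between soap_center and box_blue below 0.015 m and z of soap_center in the frame of box_blue between 0.015 and 0.027 m and contact force between the fingers and soap below 0.05 N and horizontal distance between jar_center and box_red below 0.015 m and z of jar_center in the frame of box_red between 0.018 and 0.03 m and contact force between the fingers and jar below 0.05 N); the robot touches nothing.
It fails at once if a product is tipped over (more than 0.7 rad) (angle between any of tin_center, soap_center, jar_center's own z axis and vertical above 0.7 rad).
It fails at once if a product is dropped or thrown: faster than 0.7 m/s while not in the fingers (a fall of about 25 mm) ((contact force between the fingers and tin below 0.05 N and linear speed of tin above 0.7 m/s) or (contact force between the fingers and soap below 0.05 N and linear speed of soap above 0.7 m/s) or (contact force between the fingers and jar below 0.05 N and linear speed of jar above 0.7 m/s)).
It fails at once if the tape is moved by more than 20 mm (distance of tape_center from where it was at the start of the episode above 0.02 m).
It fails at once if the mug is moved by more than 20 mm (distance of mug_center from where it was at the start of the episode above 0.02 m).
It fails at once if the parcel is moved by more than 20 mm (distance of parcel_center from where it was at the start of the episode above 0.02 m).
It also fails if it takes over 117 s, if anything falls off the work surface, if the arm or the gripper's body presses on something with over 40 N, if the wrist force passes 120 N, or if a joint passes its speed limit or range.

## Working session

There is one attempt and no reset: what is moved stays moved. The work goes in short steps, Python scripts to look and compute and a tool call to move; the robot and the scene stay as the last step left them, time stands still between calls to the robot, and variables do not carry over. Pictures are saved under pics/ and viewed, about 12 in all and at most 16, crops included, and the job is handed in when it is done.

Besides the shell and the picture viewer there is one more tool, called after "Request:" as name(argument=value, ...) on one line, values as JSON. arm_command: Moves the arm, as the interface text tells. Its arguments: {"type":"object","properties":{"commands":{"type":"array","items":{"type":"array"}}},"required":["commands"]}

```bash
mkdir -p pics
python3 - <<'E'
from station import read_state, cams, bot
import cv2
s=read_state(); print({k:s[k] for k in('t','tool_pos','ee_rot','gripper_width','force')})
for n in('top','scene'):
    p=cams.read_camera(n); cv2.imwrite(f'pics/{n}0.png',p['color']); print(n,p['K'],p['camera_from_world'].round(3))
    for l in['tin_center','soap_center','jar_center','box_yellow','box_blue','box_red','mat','tape_center','mug_center','parcel_center']:
        print(l,[(round(d['conf'],2),[round(float(x)) for x in d['uv']],int(d['pixels'].sum())) for d in cams.cut_out(p,l)])
E
```

```text
{'t': 0.0, 'tool_pos': array([ 0.29111614, -0.58063728,  0.22166885]), 'ee_rot': array([-1.57091408,  0.00161682, -1.10601865]), 'gripper_width': 1.0020300488434395, 'force': array([0.59996792, 0.03318731, 0.34899092])}
top [[608.49600122   0.         316.73174956]
 [  0.         608.49600122 239.77299081]
 [  0.           0.           1.        ]] [[ 0.009 -1.    -0.005 -0.092]
 [ 0.989  0.008  0.146 -0.52 ]
 [-0.146 -0.006  0.989 -1.375]
 [ 0.     0.     0.     1.   ]]
tin_center [(0.64, [123, 276], 614), (0.26, [121, 247], 5456)]
soap_center [(0.94, [224, 222], 664)]
jar_center [(0.8, [437, 320], 463), (0.76, [506, 233], 463), (0.69, [490, 275], 487), (0.63, [428, 266], 445), (0.61, [378, 312], 446), (0.33, [432, 246], 5522)]
box_yellow [(0.82, [432, 246], 5385), (0.6, [120, 248], 5266)]
box_blue [(0.8, [122, 250], 5394)]
box_red [(0.56, [231, 194], 4951)]
mat [(0.82, [332, 220], 3294), (0.62, [132, 159], 1500)]
tape_center [(0.73, [321, 287], 512)]
mug_center []
parcel_center [(0.65, [413, 163], 1912), (0.28, [233, 193], 4973)]
scene [[621.80398695   0.         327.49145625]
 [  0.         621.80398695 232.3634491 ]
 [  0.           0.           1.        ]] [[ 0.608  0.794  0.005 -0.262]
 [-0.443  0.333  0.832  0.21 ]
 [ 0.659 -0.508  0.555 -1.982]
 [ 0.     0.     0.     1.   ]]
tin_center [(0.56, [428, 182], 313)]
soap_center [(0.61, [395, 223], 413)]
jar_center [(0.89, [243, 236], 437), (0.78, [186, 253], 435), (0.68, [161, 323], 654), (0.66, [160, 294], 593), (0.56, [218, 269], 407), (0.47, [442, 195], 2363)]
box_yellow [(0.84, [234, 289], 4343), (0.36, [398, 220], 448)]
box_blue [(0.83, [444, 192], 2460), (0.25, [413, 238], 3305)]
box_red [(0.6, [414, 239], 3118)]
mat [(0.83, [327, 268], 2017)]
tape_center [(0.8, [293, 221], 924)]
mug_center [(0.84, [497, 215], 1366), (0.18, [216, 269], 427)]
parcel_center [(0.81, [289, 325], 2268)]
```

View images.

View pics/top0.png

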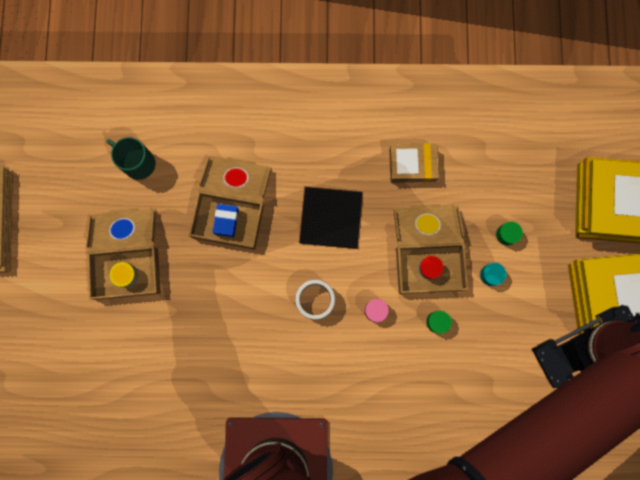

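View pics/scene0.png

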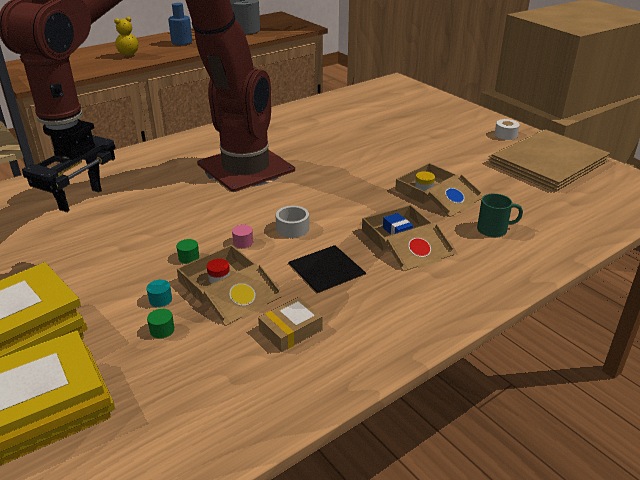

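```bash
cat > h.py <<'E'
import numpy as np, cv2
from scipy.optimize import minimize
from station import read_state, cams, bot
def proj(p,X):
    X=np.atleast_2d(X); T=p['camera_from_world']; c=X@T[:3,:3].T+T[:3,3]
    q=np.c_[c[:,0],-c[:,1],-c[:,2]]@p['K'].T; return q[:,:2]/q[:,2:]
def unproj(p,uv,z):
    T=p['camera_from_world'];R=T[:3,:3];o=-R.T@T[:3,3]
    d=np.linalg.inv(p['K'])@[uv[0],uv[1],1.]; d=R.T@[d[0],-d[1],-d[2]]
    return (o+d*(z-o[2])/d[2])[:2]
R={'red':[(0,8),(172,180)],'yellow':[(22,33)],'blue':[(105,130)]}
def blobs(p,col,roi=None,amin=60):
    h=cv2.cvtColor(p['color'],cv2.COLOR_BGR2HSV); m=np.zeros(h.shape[:2],np.uint8)
    for a,b in R[col]: m|=cv2.inRange(h,(a,150,70),(b,255,255))
    n,l,s,c=cv2.connectedComponentsWithStats(m)
    return [(c[i],s[i,4],l==i) for i in range(1,n) if s[i,4]>amin]
def box_pts(dx,dy,z0,z1): return np.array([[a*dx/2,b*dy/2,z] for a in(-1,1) for b in(-1,1) for z in(z0,z1)])
BOX=np.r_[box_pts(.108,.154,0,.04),[[.17,-.077,0],[.17,.077,0]]]
def sil(p,pts,x,sh=4):
    c,s=np.cos(x[2]),np.sin(x[2]); w=pts@np.array([[c,s,0],[-s,c,0],[0,0,1]])+[x[0],x[1],0]
    return cv2.convexHull(proj(p,w).astype(np.float32))
def fit(views,pts,x0):  # views: [(picture, mask)]
    def cost(x):
        t=0
        for p,m in views:
            g=np.zeros(m.shape,np.uint8); cv2.fillConvexPoly(g,np.round(sil(p,pts,x)*16).astype(np.int32),255,cv2.LINE_AA,4)
            t+=1-np.minimum(g,m).sum()/np.maximum(g,m).sum(dtype=float)
        return t
    S=np.array([x0]+[np.add(x0,d) for d in([.012,0,0],[0,.012,0],[0,0,.12])])
    r=minimize(cost,x0,method='Nelder-Mead',options=dict(initial_simplex=S,xatol=1e-4,fatol=1e-5)); return r.x,r.fun
def hull(m):
    m=np.asarray(m).astype(np.uint8); m=cv2.morphologyEx(m,cv2.MORPH_OPEN,np.ones((3,3)))
    n,l,s,_=cv2.connectedComponentsWithStats(m); k=1+np.argmax(s[1:,4]); o=np.zeros_like(m)
    cv2.fillConvexPoly(o,cv2.convexHull(cv2.findNonZero((l==k).astype(np.uint8))),255); return o
E
python3 - <<'E'
from h import *
P={n:cams.read_camera(n) for n in('top','scene')}
for n,p in P.items():
    for c in R:
        for uv,a,_ in blobs(p,c): 
            if a<1500: print(n,c,uv.round(1),a,'z0.022',unproj(p,uv,.022).round(4),'z.042',unproj(p,uv,.042).round(4))
near={'box_yellow':(431,247),'box_blue':(122,250),'box_red':(231,205),'mat':(332,217)}
nearS={'box_yellow':(230,285),'box_blue':(440,192),'box_red':(410,237),'mat':(327,268)}
vis=P['top']['color'].copy(); visS=P['scene']['color'].copy()
for l in near:
    views=[]
    for n,q in(('top',near),('scene',nearS)):
        d=[e for e in cams.cut_out(P[n],l) if np.hypot(*np.subtract(e['uv'],q[l]))<25]
        if d: views.append((P[n],hull(max(d,key=lambda e:e['pixels'].sum())['pixels'])))
    pts=box_pts(.14,.14,0,.006) if l=='mat' else BOX
    x0=[*unproj(P['top'],near[l],.02),0]
    if l!='mat': x0[0]-=.03
    for v in [views]+[[w] for w in views]:
        x,f=fit(v,pts,x0); print(l,len(v),x.round(4),round(f,3))
        if v is views: X=x
    st=np.array([.105*np.cos(X[2]),.105*np.sin(X[2])])+X[:2]; print('  sticker pred',st.round(4))
    for im,n in((vis,'top'),(visS,'scene')): cv2.polylines(im,[np.round(sil(P[n],pts,X)).astype(int)],1,(255,0,255),1)
p=P['top']
for e in ('mug_center','tape_center','parcel_center'):
    for n in P: 
        d=cams.cut_out(P[n],e)
        if d: print(e,n,unproj(P[n],d[0]['uv'],.03).round(3))
cv2.imwrite('pics/fit.png',np.vstack([cv2.resize(vis[140:340,60:560],None,fx=1.5,fy=1.5),cv2.resize(visS[140:340,120:620],None,fx=1.5,fy=1.5)]))
E
```

```text
top red [235.4 176.9] 316 z0.022 [0.6735 0.108 ] z.042 [0.6684 0.1051]
top red [431.4 266.9] 446 z0.022 [ 0.4618 -0.3552] z.042 [ 0.4597 -0.3516]
top red [633.2 348.8] 74 z0.022 [ 0.2779 -0.812 ] z.042 [ 0.2785 -0.8019]
top yellow [427.1 160.5] 204 z0.022 [ 0.7174 -0.3498] z.042 [ 0.7117 -0.3462]
top yellow [427.4 223.7] 344 z0.022 [ 0.564  -0.3478] z.042 [ 0.5605 -0.3442]
top yellow [122.1 274.1] 526 z0.022 [0.4389 0.3659] z.042 [0.4371 0.3594]
top blue [227.1 207.4] 105 z0.022 [0.5992 0.1256] z.042 [0.5951 0.1225]
top blue [223.8 226.3] 331 z0.022 [0.5539 0.132 ] z.042 [0.5505 0.1287]
top blue [121.5 228.4] 297 z0.022 [0.5469 0.3734] z.042 [0.5436 0.3667]
scene red [31.   7.6] 235 z0.022 [-2.3497  0.0113] z.042 [-2.2632 -0.0082]
scene red [259.  171.8] 552 z0.022 [ 0.0923 -0.0053] z.042 [ 0.1248 -0.0244]
scene red [419.4 246.6] 257 z0.022 [0.6763 0.1058] z.042 [0.6958 0.0843]
scene red [218.  267.3] 345 z0.022 [ 0.4463 -0.3446] z.042 [ 0.4709 -0.3562]
scene yellow [123.3  24.7] 203 z0.022 [-1.7077  0.2943] z.042 [-1.6355  0.2686]
scene yellow [126.3  42.6] 325 z0.022 [-1.4019  0.18
[... 562 characters left out ...]
379] 0.077
box_yellow 1 [ 0.4547 -0.3542  0.0569] 0.088
  sticker pred [ 0.5589 -0.349 ]
box_blue 2 [0.4419 0.3638 0.1093] 0.17
box_blue 1 [0.4417 0.364  0.11  ] 0.079
box_blue 1 [0.4436 0.3631 0.1156] 0.09
  sticker pred [0.5462 0.3752]
box_red 2 [ 0.5643  0.1284 -0.1533] 0.19
box_red 1 [ 0.5692  0.1273 -0.1586] 0.085
box_red 1 [ 0.5636  0.1288 -0.1389] 0.099
  sticker pred [0.668  0.1123]
mat 2 [ 0.5837 -0.1187 -0.0802] 0.078
mat 1 [ 0.5823 -0.1186 -0.0844] 0.034
mat 1 [ 0.585  -0.1189 -0.0795] 0.036
  sticker pred [ 0.6884 -0.1271]
mug_center top [0.711 0.351]
mug_center scene [0.704 0.368]
tape_center top [ 0.413 -0.074]
tape_center scene [ 0.397 -0.093]
parcel_center top [ 0.716 -0.313]
```

View pics/fit.png

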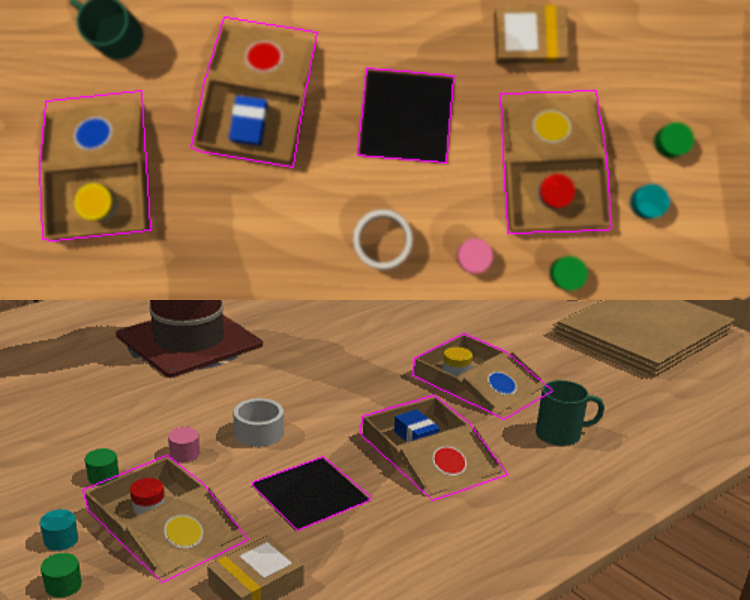

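```bash
cat >> h.py <<'E'
def plan(tgt,yaw,n=8):
    s=read_state(); p=np.array(s['tool_pos']); y=s['ee_rot'][2]; d=(np.array(tgt)-p)/n
    w=(yaw-y+np.pi)%(2*np.pi)-np.pi; w/=n
    print('t',round(s['t'],2),'at',p.round(4),'rot',np.round(s['ee_rot'],3),'w',round(s['gripper_width'],3),'F',np.round(s['force'],1),'q',np.round(s['qpos'],2))
    for i in range(n):
        a=y+w*i; c,q=np.cos(a),np.sin(a)
        print('  ',[round(1000*v,1) for v in(c*d[0]+q*d[1],-d[2],-q*d[0]+c*d[1])],round(-np.degrees(w),1))
E
python3 -c "
from h import *
plan([.461,-.352,.2],-1.53)"
```

```text
t 1.9 at [ 0.2914 -0.581   0.2225] rot [-1.571  0.    -1.106] w 1.003 F [-0.8 -0.3  0.4] q [ 1.01  0.33  0.04  1.47 -0.01  1.34 -0.06]
   [np.float64(-16.1), np.float64(2.8), np.float64(31.8)] 3.0
   [np.float64(-17.7), np.float64(2.8), np.float64(30.9)] 3.0
   [np.float64(-19.4), np.float64(2.8), np.float64(29.9)] 3.0
   [np.float64(-20.9), np.float64(2.8), np.float64(28.8)] 3.0
   [np.float64(-22.4), np.float64(2.8), np.float64(27.7)] 3.0
   [np.float64(-23.8), np.float64(2.8), np.float64(26.5)] 3.0
   [np.float64(-25.2), np.float64(2.8), np.float64(25.2)] 3.0
   [np.float64(-26.5), np.float64(2.8), np.float64(23.8)] 3.0
```

Candidates for the jar: (431,268) red, inside the yellow-sticker box; look-alikes are green (440,322) and (510,233), turquoise (494,274), pink (377,311). I choose the red one at (431,268), and will check it with the wrist camera.

Request:
arm_command(commands=[[[-16,3,32],[0,3,0],1],[[-18,3,31],[0,3,0],1],[[-19,3,30],[0,3,0],1],[[-21,3,29],[0,3,0],1],[[-22,3,28],[0,3,0],1],[[-24,3,26],[0,3,0],1],[[-25,3,25],[0,3,0],1],[[-26,3,24],[0,3,0],1]])

```text
t: 2.9
tool_pos: [0.4652, -0.3501, 0.1981]
ee_rot: [-1.571, -0.002, -1.545]
force: [-0.3, 0.1, -0.2]
gripper_width: 0.998
```

```bash
cat >> h.py <<'E'
def look(name,pts,boxes=()):
    p=cams.read_camera('wrist'); v=p['color'].copy()
    for q in pts:
        u=proj(p,q)[0]; cv2.drawMarker(v,tuple(np.round(u).astype(int).tolist()),(255,0,255),0,20,2)
    cv2.imwrite(f'pics/{name}.png',v); return p
E
python3 -c "
from h import *
p=look('w1',[[.461,-.352,.044],[.457,-.3535,.004]])
print(p['camera_from_world'].round(3))
for uv,a,_ in blobs(p,'red'): print(uv.round(1),a,unproj(p,uv,.044).round(4))
for uv,a,_ in blobs(p,'yellow'): print('y',uv.round(1),a,unproj(p,uv,.022).round(4))
plan([.461,-.352,.06],-1.53,4)"
```

```text
[[ 0.025 -1.     0.003 -0.363]
 [ 0.967  0.024 -0.253 -0.416]
 [ 0.253  0.009  0.967 -0.48 ]
 [ 0.     0.     0.     1.   ]]
[324.2 228.1] 2982 [ 0.4622 -0.3535]
y [322.9 103.6] 3016 [ 0.5642 -0.3499]
t 2.95 at [ 0.4689 -0.3448  0.1976] rot [-1.569  0.    -1.542] w 1.006 F [ 2.8  4.6 -1.4] q [ 0.63  0.21 -0.08  1.67  0.02  1.26 -1.  ]
   [np.float64(1.7), np.float64(34.4), np.float64(-2.0)] -0.2
   [np.float64(1.7), np.float64(34.4), np.float64(-2.0)] -0.2
   [np.float64(1.7), np.float64(34.4), np.float64(-2.0)] -0.2
   [np.float64(1.7), np.float64(34.4), np.float64(-2.0)] -0.2
```

View pics/w1.png

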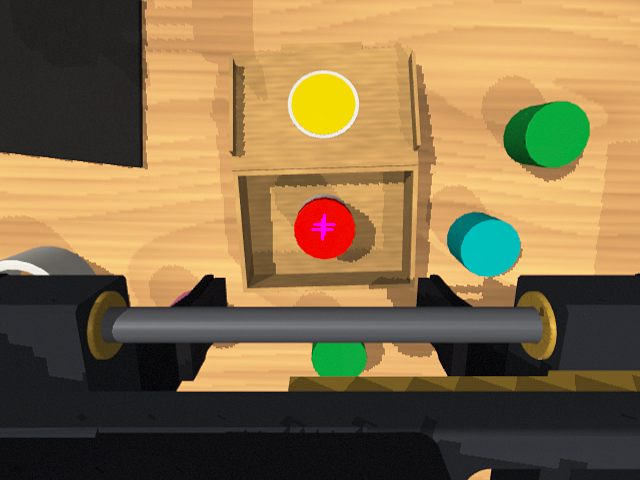

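Request:
arm_command(commands=[[[0,0,0],[0,0,0],1],[[4,25,-3],[0,0,0],1],[[4,25,-3],[0,0,0],1],[[0,25,0],[0,0,0],1],[[0,25,0],[0,0,0],1],[[0,20,0],[0,0,0],1],[[0,0,0],[0,0,0],1],[[0,0,0],[0,0,0],1]])

```text
t: 3.95
tool_pos: [0.4603, -0.3598, 0.0765]
ee_rot: [-1.568, -0.004, -1.545]
force: [-0.1, 0.1, -0.0]
gripper_width: 0.999
```

```bash
python3 -c "
from h import *
plan([.462,-.3535,.011],-1.53,3)"
```

```text
t 3.95 at [ 0.4603 -0.3598  0.0765] rot [-1.568 -0.004 -1.545] w 0.999 F [-0.1  0.1 -0. ] q [ 0.65  0.32 -0.07  1.8   0.03  1.02 -0.98]
   [np.float64(-2.1), np.float64(21.8), np.float64(0.6)] -0.3
   [np.float64(-2.1), np.float64(21.8), np.float64(0.6)] -0.3
   [np.float64(-2.1), np.float64(21.8), np.float64(0.6)] -0.3
```

Request:
arm_command(commands=[[[-3,20,1],[0,0,0],1],[[-3,20,1],[0,0,0],1],[[0,15,0],[0,0,0],1],[[0,8,0],[0,0,0],1],[[0,0,0],[0,0,0],1],[[0,0,0],[0,0,0],1],[[0,0,0],[0,0,0],1],[[0,0,0],[0,0,0],1]])

```text
t: 4.95
tool_pos: [0.4655, -0.3584, 0.0185]
ee_rot: [-1.56, -0.011, -1.547]
force: [-0.3, 0.6, -0.5]
gripper_width: 0.997
```

Request:
arm_command(commands=[[[-4,5,-3],[0,0,0],1],[[-1,2,0],[0,0,0],1],[[0,0,0],[0,0,0],1],[[0,0,0],[0,0,0],0.3],[[0,0,0],[0,0,0],-1],[[0,0,0],[0,0,0],-1],[[0,0,0],[0,0,0],-1],[[0,0,0],[0,0,0],-1]])

```text
t: 5.95
tool_pos: [0.4623, -0.3532, 0.0112]
ee_rot: [-1.56, -0.011, -1.547]
force: [-0.4, 0.5, -0.8]
gripper_width: 0.595
```

```bash
python3 -c "
from h import *
plan([.462,-.3535,.15],-1.53,4)"
```

```text
t 5.95 at [ 0.4623 -0.3532  0.0112] rot [-1.56  -0.011 -1.547] w 0.595 F [-0.4  0.5 -0.8] q [ 0.64  0.39 -0.07  1.86  0.04  0.88 -1.  ]
   [np.float64(0.1), np.float64(-34.7), np.float64(-0.1)] -0.2
   [np.float64(0.1), np.float64(-34.7), np.float64(-0.1)] -0.2
   [np.float64(0.1), np.float64(-34.7), np.float64(-0.1)] -0.2
   [np.float64(0.1), np.float64(-34.7), np.float64(-0.1)] -0.2
```

Request:
arm_command(commands=[[[0,-12,0],[0,0,0],-1],[[0,-30,0],[0,0,0],-1],[[0,-30,0],[0,0,0],-1],[[0,-30,0],[0,0,0],-1],[[-20,-10,11],[0,0,0],-1],[[-35,0,19],[0,0,0],-1],[[-35,0,19],[0,0,0],-1],[[-35,0,19],[0,0,0],-1]])

```text
t: 6.95
tool_pos: [0.5258, -0.2262, 0.1316]
ee_rot: [-1.558, -0.014, -1.555]
force: [0.5, -0.7, -1.3]
gripper_width: 0.59
```

```bash
python3 -c "
from h import *
plan([.5835,-.1187,.12],-1.55,4)"
```

```text
t 6.95 at [ 0.5258 -0.2262  0.1316] rot [-1.558 -0.014 -1.555] w 0.59 F [ 0.5 -0.7 -1.3] q [ 0.46  0.24 -0.16  1.78  0.05  1.11 -1.27]
   [np.float64(-26.6), np.float64(2.9), np.float64(14.9)] -0.1
   [np.float64(-26.6), np.float64(2.9), np.float64(14.9)] -0.1
   [np.float64(-26.6), np.float64(2.9), np.float64(14.9)] -0.1
   [np.float64(-26.6), np.float64(2.9), np.float64(15.0)] -0.1
```

Request:
arm_command(commands=[[[-30,0,16],[-0.7,0,0.8],-1],[[-30,0,16],[0,0,0],-1],[[-26,0,14],[0,0,0],-1],[[-12,0,7],[0,0,0],-1],[[0,20,0],[0,0,0],-1],[[0,20,0],[0,0,0],-1],[[0,10,0],[0,0,0],-1],[[0,0,0],[0,0,0],-1]])

```text
t: 7.95
tool_pos: [0.577, -0.1252, 0.0805]
ee_rot: [-1.571, -0.001, -1.554]
force: [0.4, 0.2, -0.3]
gripper_width: 0.594
```

```bash
python3 -c "
from h import *
plan([.5835,-.1187,.0135],-1.55,4)"
```

```text
t 7.95 at [ 0.577  -0.1252  0.0805] rot [-1.571e+00 -1.000e-03 -1.554e+00] w 0.594 F [ 0.4  0.2 -0.3] q [ 0.32  0.34 -0.22  1.77  0.08  1.05 -1.48]
   [np.float64(-1.6), np.float64(16.8), np.float64(1.6)] -0.1
   [np.float64(-1.6), np.float64(16.8), np.float64(1.6)] -0.1
   [np.float64(-1.6), np.float64(16.8), np.float64(1.6)] -0.1
   [np.float64(-1.6), np.float64(16.8), np.float64(1.7)] -0.1
```

Request:
arm_command(commands=[[[-3,18,3],[0,0,0],-1],[[-3,18,3],[0,0,0],-1],[[0,14,0],[0,0,0],-1],[[0,7,0],[0,0,0],-1],[[0,3,0],[0,0,0],-1],[[0,0,0],[0,0,0],-1],[[0,0,0],[0,0,0],-1],[[0,0,0],[0,0,0],-1]])

```text
t: 8.95
tool_pos: [0.584, -0.1198, 0.0175]
ee_rot: [-1.57, -0.002, -1.555]
force: [0.0, 0.6, -1.5]
gripper_width: 0.596
```

Request:
arm_command(commands=[[[0,2,0],[0,0,0],-1],[[0,2,0],[0,0,0],-1],[[0,0,0],[0,0,0],-1],[[0,0,0],[0,0,0],-1],[[0,0,0],[0,0,0],-1],[[0,0,0],[0,0,0],-1],[[0,0,0],[0,0,0],-1],[[0,0,0],[0,0,0],-1]])

```text
t: 9.95
tool_pos: [0.5843, -0.1199, 0.0137]
ee_rot: [-1.569, -0.002, -1.555]
force: [-0.0, -0.2, -1.7]
gripper_width: 0.589
```

Request:
arm_command(commands=[[[0,0,0],[0,0,0],0.4],[[0,0,0],[0,0,0],0.7],[[0,0,0],[0,0,0],1],[[0,0,0],[0,0,0],1],[[0,0,0],[0,0,0],1],[[0,-15,0],[0,0,0],1],[[0,-30,0],[0,0,0],1],[[0,-30,0],[0,0,0],1]])

```text
t: 10.95
tool_pos: [0.5833, -0.1195, 0.091]
ee_rot: [-1.571, -0.001, -1.555]
force: [0.2, -0.7, 0.3]
gripper_width: 1.002
```

```bash
python3 -c "
from h import *
plan([.4375,.359,.18],-1.49,8)"
```

```text
t 10.95 at [ 0.5833 -0.1195  0.091 ] rot [-1.571e+00 -1.000e-03 -1.555e+00] w 1.002 F [ 0.2 -0.7  0.3] q [ 0.31  0.34 -0.22  1.74  0.08  1.07 -1.49]
   [np.float64(-60.1), np.float64(-11.1), np.float64(-17.3)] -0.5
   [np.float64(-60.2), np.float64(-11.1), np.float64(-16.8)] -0.5
   [np.float64(-60.4), np.float64(-11.1), np.float64(-16.3)] -0.5
   [np.float64(-60.5), np.float64(-11.1), np.float64(-15.8)] -0.5
   [np.float64(-60.6), np.float64(-11.1), np.float64(-15.3)] -0.5
   [np.float64(-60.7), np.float64(-11.1), np.float64(-14.8)] -0.5
   [np.float64(-60.9), np.float64(-11.1), np.float64(-14.3)] -0.5
   [np.float64(-61.0), np.float64(-11.1), np.float64(-13.8)] -0.5
```

Request:
arm_command(commands=[[[-10,-30,0],[0,0,0],1],[[-45,-30,-10],[0,-0.5,0],1],[[-45,-20,-14],[0,-0.5,0],1],[[-45,0,-14],[0,-0.5,0],1],[[-45,0,-14],[0,-0.5,0],1],[[-45,0,-14],[0,-0.5,0],1],[[-45,0,-14],[0,-0.5,0],1],[[-45,0,-14],[0,-0.5,0],1]])

```text
t: 11.95
tool_pos: [0.4774, 0.2073, 0.1856]
ee_rot: [-1.554, -0.004, -1.5]
force: [0.2, 0.1, 0.6]
gripper_width: 0.999
```

```bash
python3 -c "
from h import *
plan([.4375,.359,.18],-1.47,5)"
```

```text
t 11.95 at [0.4774 0.2073 0.1856] rot [-1.554 -0.004 -1.5  ] w 0.999 F [0.2 0.1 0.6] q [-0.06  0.12 -0.48  1.82  0.07  1.21 -2.05]
   [np.float64(-30.8), np.float64(1.1), np.float64(-5.8)] -0.3
   [np.float64(-30.9), np.float64(1.1), np.float64(-5.6)] -0.3
   [np.float64(-30.9), np.float64(1.1), np.float64(-5.4)] -0.3
   [np.float64(-30.9), np.float64(1.1), np.float64(-5.2)] -0.3
   [np.float64(-31.0), np.float64(1.1), np.float64(-5.1)] -0.3
```

Request:
arm_command(commands=[[[-35,0,-6],[-0.9,0,0.2],1],[[-33,0,-6],[0,0,0],1],[[-31,0,-6],[0,0,0],1],[[-27,0,-5],[0,0,0],1],[[-12,0,-2],[0,0,0],1],[[-5,0,0],[0,0,0],1],[[0,0,0],[0,0,0],1],[[0,0,0],[0,0,0],1]])

```text
t: 12.95
tool_pos: [0.4399, 0.3544, 0.1924]
ee_rot: [-1.563, 0.001, -1.496]
force: [0.2, -0.7, 0.0]
gripper_width: 1.0
```

```bash
python3 -c "
from h import *
p=look('w2',[[.4375,.359,.042],[.4427,.362,.004]])
for uv,a,_ in blobs(p,'yellow'): print(uv.round(1),a,unproj(p,uv,.042).round(4))
for uv,a,_ in blobs(p,'blue'): print('b',uv.round(1),a,unproj(p,uv,.022).round(4))
t=cams.read_camera('top')
for uv,a,_ in blobs(t,'red'): print('r',uv.round(1),a,unproj(t,uv,.046).round(4))
cv2.imwrite('pics/t2.png',np.hstack([t['color'][120:330,80:540],]))
plan([.4375,.359,.011],-1.46,5)"
```

```text
[314.4 228.2] 3504 [0.4383 0.3596]
b [612.2  46. ] 1109 [0.6002 0.1328]
b [308.7  93.7] 3095 [0.5464 0.3723]
b [600.9 107.7] 4307 [0.5536 0.1299]
r [235.4 177. ] 314 [0.6672 0.1045]
r [ 70.8 318.8] 12462 [0.3341 0.4689]
r [330.6 213.4] 459 [ 0.5822 -0.1191]
r [171.5 440.7] 5497 [0.0697 0.2286]
r [277.8 433.7] 2513 [ 0.087  -0.0056]
r [236.3 464.8] 331 [0.0203 0.0842]
r [269.8 457.7] 73 [0.0359 0.0112]
r [225.7 469.7] 218 [0.0099 0.1071]
t 13.05 at [0.4398 0.3545 0.1924] rot [-1.563e+00  1.000e-03 -1.496e+00] w 1.0 F [-0.5  0.6  0.3] q [-0.26  0.22 -0.58  1.7   0.13  1.25 -2.36]
   [np.float64(-0.9), np.float64(36.3), np.float64(-0.4)] -0.4
   [np.float64(-0.9), np.float64(36.3), np.float64(-0.4)] -0.4
   [np.float64(-0.9), np.float64(36.3), np.float64(-0.4)] -0.4
   [np.float64(-0.9), np.float64(36.3), np.float64(-0.4)] -0.4
   [np.float64(-0.9), np.float64(36.3), np.float64(-0.4)] -0.4
```

View pics/w2.png

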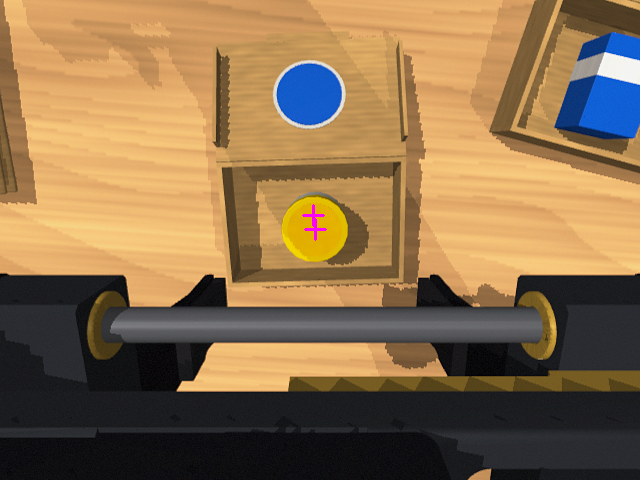

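Request:
arm_command(commands=[[[-3,25,-1],[-0.4,0,0],1],[[-2,35,0],[0,0,0],1],[[0,35,0],[0,0,0],1],[[0,25,0],[0,0,0],1],[[0,12,0],[0,0,0],1],[[0,0,0],[0,0,0],1],[[0,0,0],[0,0,0],1],[[0,0,0],[0,0,0],1]])

```text
t: 14.05
tool_pos: [0.4425, 0.3577, 0.0598]
ee_rot: [-1.565, 0.002, -1.501]
force: [0.2, -0.1, 0.7]
gripper_width: 1.0
```

Request:
arm_command(commands=[[[-1,12,-2],[0,0,0],1],[[-1,14,-2],[0,0,0],1],[[0,12,-1],[0,0,0],1],[[0,7,0],[0,0,0],1],[[0,3,0],[0,0,0],1],[[0,0,0],[0,0,0],1],[[0,0,0],[0,0,0],1],[[0,0,0],[0,0,0],1]])

```text
t: 15.05
tool_pos: [0.4377, 0.36, 0.0092]
ee_rot: [-1.564, 0.003, -1.501]
force: [0.6, -0.3, -0.0]
gripper_width: 0.998
```

Request:
arm_command(commands=[[[0,-1,0],[0,0,0],0.4],[[0,0,0],[0,0,0],-1],[[0,0,0],[0,0,0],-1],[[0,0,0],[0,0,0],-1],[[0,0,0],[0,0,0],-1],[[0,0,0],[0,0,0],-1],[[0,0,0],[0,0,0],-1],[[0,0,0],[0,0,0],-1]])

```text
t: 16.05
tool_pos: [0.438, 0.3602, 0.0108]
ee_rot: [-1.564, 0.003, -1.501]
force: [-1.1, 1.0, 0.2]
gripper_width: 0.646
```

```bash
python3 -c "
from h import *
plan([.4375,.359,.17],-1.49,1)"
```

```text
t 16.05 at [0.438  0.3602 0.0108] rot [-1.564  0.003 -1.501] w 0.646 F [-1.1  1.   0.2] q [-0.32  0.42 -0.53  1.87  0.27  0.91 -2.48]
   [np.float64(1.1), np.float64(-159.2), np.float64(-0.6)] -0.6
```

Request:
arm_command(commands=[[[0,-12,0],[-0.4,0,0],-1],[[0,-28,0],[0,0,0],-1],[[0,-35,0],[0,0,0],-1],[[0,-35,0],[0,0,0],-1],[[10,-25,2],[0,0,0],-1],[[30,-5,8],[0,0,0],-1],[[40,0,12],[0,0,0],-1],[[45,0,12],[0,0,0],-1]])

```text
t: 17.05
tool_pos: [0.4793, 0.2389, 0.1599]
ee_rot: [-1.572, 0.006, -1.492]
force: [0.2, -0.4, -2.3]
gripper_width: 0.633
```

```bash
python3 -c "
from h import *
plan([.5,0,.15],-1.51,5)"
```

```text
t 17.05 at [0.4793 0.2389 0.1599] rot [-1.572  0.006 -1.492] w 0.633 F [ 0.2 -0.4 -2.3] q [-0.08  0.18 -0.51  1.8   0.09  1.18 -2.11]
   [np.float64(48.0), np.float64(2.0), np.float64(0.3)] 0.2
   [np.float64(48.0), np.float64(2.0), np.float64(0.5)] 0.2
   [np.float64(48.0), np.float64(2.0), np.float64(0.7)] 0.2
   [np.float64(47.9), np.float64(2.0), np.float64(0.9)] 0.2
   [np.float64(47.9), np.float64(2.0), np.float64(1.0)] 0.2
```

Request:
arm_command(commands=[[[50,1,0],[0,0.3,0],-1],[[50,1,0],[0,0.3,0],-1],[[50,0,0],[0,0.3,0],-1],[[50,0,0],[0,0.3,0],-1],[[50,0,-2],[0,0.3,0],-1],[[50,0,-2],[0,0.3,0],-1],[[50,0,-2],[0,0,0],-1],[[50,0,-2],[0,0,0],-1]])

```text
t: 18.05
tool_pos: [0.4963, -0.172, 0.1615]
ee_rot: [-1.567, 0.009, -1.52]
force: [0.8, 1.6, -2.3]
gripper_width: 0.632
```

```bash
python3 -c "
from h import *
plan([.458,-.354,.14],-1.53,5)"
```

```text
t 18.05 at [ 0.4963 -0.172   0.1615] rot [-1.567  0.009 -1.52 ] w 0.632 F [ 0.8  1.6 -2.3] q [ 0.42  0.13 -0.17  1.84  0.01  1.17 -1.28]
   [np.float64(36.0), np.float64(4.3), np.float64(-9.5)] 0.1
   [np.float64(36.0), np.float64(4.3), np.float64(-9.4)] 0.1
   [np.float64(36.0), np.float64(4.3), np.float64(-9.3)] 0.1
   [np.float64(36.0), np.float64(4.3), np.float64(-9.3)] 0.1
   [np.float64(36.0), np.float64(4.3), np.float64(-9.2)] 0.1
```

Request:
arm_command(commands=[[[42,2,-10],[-0.2,0,-0.5],-1],[[42,3,-10],[0,0,0],-1],[[40,3,-10],[0,0,0],-1],[[30,3,-8],[0,0,0],-1],[[14,3,-4],[0,0,0],-1],[[0,3,0],[0,0,0],-1],[[0,0,0],[0,0,0],-1],[[0,0,0],[0,0,0],-1]])

```text
t: 19.05
tool_pos: [0.4619, -0.3469, 0.1472]
ee_rot: [-1.567, 0.003, -1.521]
force: [-0.6, 0.0, -1.2]
gripper_width: 0.638
```

```bash
python3 -c "
from h import *
p=look('w3',[[.458,-.354,.004]])
for uv,a,_ in blobs(p,'yellow'): print('y',uv.round(1),a,unproj(p,uv,.022).round(4))
plan([.458,-.354,.0125],-1.53,5)"
```

```text
y [332.4  93. ] 4227 [ 0.5641 -0.3499]
y [321.2 282.3] 6046 [ 0.4212 -0.3491]
y [321.2 358.5] 4295 [ 0.3526 -0.3525]
t 19.1 at [ 0.462  -0.3468  0.1472] rot [-1.567  0.003 -1.521] w 0.635 F [ 0.3 -0.3 -2. ] q [ 0.61  0.24 -0.04  1.74  0.01  1.16 -0.96]
   [np.float64(1.4), np.float64(26.9), np.float64(-0.9)] 0.1
   [np.float64(1.4), np.float64(26.9), np.float64(-0.9)] 0.1
   [np.float64(1.4), np.float64(26.9), np.float64(-0.9)] 0.1
   [np.float64(1.4), np.float64(26.9), np.float64(-0.9)] 0.1
   [np.float64(1.4), np.float64(26.9), np.float64(-0.9)] 0.1
```

View pics/w3.png

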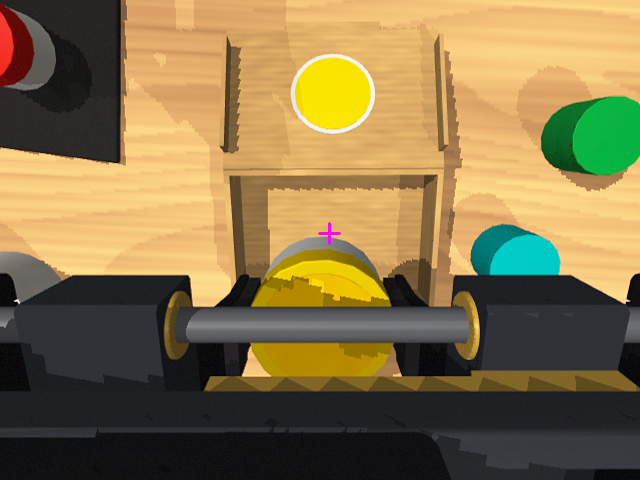

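Request:
arm_command(commands=[[[3,15,-2],[0,0,0],-1],[[3,25,-2],[0,0,0],-1],[[1,30,0],[0,0,0],-1],[[0,20,0],[0,0,0],-1],[[0,8,0],[0,0,0],-1],[[0,0,0],[0,0,0],-1],[[0,0,0],[0,0,0],-1],[[0,0,0],[0,0,0],-1]])

```text
t: 20.1
tool_pos: [0.4591, -0.3522, 0.0444]
ee_rot: [-1.566, 0.003, -1.517]
force: [-0.2, -0.9, -2.9]
gripper_width: 0.638
```

Request:
arm_command(commands=[[[1,9,0],[0,0,0],-1],[[1,10,0],[0,0,0],-1],[[0,7,0],[0,0,0],-1],[[0,4,0],[0,0,0],-1],[[0,1,0],[0,0,0],-1],[[0,0,0],[0,0,0],-1],[[0,0,0],[0,0,0],-1],[[0,0,0],[0,0,0],-1]])

```text
t: 21.1
tool_pos: [0.46, -0.3547, 0.0121]
ee_rot: [-1.565, 0.002, -1.517]
force: [-0.5, 0.1, -1.4]
gripper_width: 0.634
```

Down 1 mm, release, rise.

Request:
arm_command(commands=[[[0,1,-1],[0,0,0],-1],[[0,0,0],[0,0,0],-1],[[0,0,0],[0,0,0],0.5],[[0,0,0],[0,0,0],1],[[0,0,0],[0,0,0],1],[[0,0,0],[0,0,0],1],[[0,-15,0],[0,0,0],1],[[0,-35,0],[0,0,0],1]])

```text
t: 22.1
tool_pos: [0.4577, -0.3542, 0.0616]
ee_rot: [-1.567, 0.004, -1.517]
force: [0.6, -0.9, 0.2]
gripper_width: 0.998
```

```bash
python3 -c "
from h import *
plan([.55,.128,.19],-1.65,14)"
```

```text
t 22.1 at [ 0.4577 -0.3542  0.0616] rot [-1.567  0.004 -1.517] w 0.998 F [ 0.6 -0.9  0.2] q [ 0.62  0.33 -0.04  1.82  0.01  0.99 -0.94]
   [np.float64(-34.0), np.float64(-9.2), np.float64(8.4)] 0.5
   [np.float64(-34.1), np.float64(-9.2), np.float64(8.1)] 0.5
   [np.float64(-34.2), np.float64(-9.2), np.float64(7.8)] 0.5
   [np.float64(-34.3), np.float64(-9.2), np.float64(7.5)] 0.5
   [np.float64(-34.3), np.float64(-9.2), np.float64(7.1)] 0.5
   [np.float64(-34.4), np.float64(-9.2), np.float64(6.8)] 0.5
   [np.float64(-34.5), np.float64(-9.2), np.float64(6.5)] 0.5
   [np.float64(-34.5), np.float64(-9.2), np.float64(6.1)] 0.5
   [np.float64(-34.6), np.float64(-9.2), np.float64(5.8)] 0.5
   [np.float64(-34.6), np.float64(-9.2), np.float64(5.5)] 0.5
   [np.float64(-34.7), np.float64(-9.2), np.float64(5.2)] 0.5
   [np.float64(-34.7), np.float64(-9.2), np.float64(4.8)] 0.5
   [np.float64(-34.8), np.float64(-9.2), np.float64(4.5)] 0.5
   [np.float64(-34.8), np.float64(-9.2), np.float64(4.2)] 0.5
```

Request:
arm_command(commands=[[[0,-40,0],[0,0,0],1],[[0,-45,0],[0,0,0],1],[[-35,-40,6],[0,0,0],1],[[-50,0,10],[0,1.5,0],1],[[-50,0,10],[0,1.5,0],1],[[-50,0,9],[0,1.5,0],1],[[-50,0,8],[0,1.5,0],1],[[-50,0,7],[0,1.5,0],1]])

```text
t: 23.1
tool_pos: [0.5084, -0.067, 0.2049]
ee_rot: [-1.552, -0.003, -1.661]
force: [1.4, 0.1, -0.1]
gripper_width: 1.003
```

```bash
python3 -c "
from h import *
plan([.55,.128,.19],-1.71,5)"
```

```text
t 23.1 at [ 0.5084 -0.067   0.2049] rot [-1.552 -0.003 -1.661] w 1.003 F [ 1.4  0.1 -0.1] q [ 0.3   0.07 -0.27  1.82  0.02  1.24 -1.64]
   [np.float64(-39.6), np.float64(3.0), np.float64(4.8)] 0.6
   [np.float64(-39.6), np.float64(3.0), np.float64(4.4)] 0.6
   [np.float64(-39.7), np.float64(3.0), np.float64(4.0)] 0.6
   [np.float64(-39.7), np.float64(3.0), np.float64(3.6)] 0.6
   [np.float64(-39.7), np.float64(3.0), np.float64(3.2)] 0.6
```

Request:
arm_command(commands=[[[-42,1,5],[-1.1,1,0.2],1],[[-42,1,5],[0,1,0],1],[[-42,1,5],[0,0.5,0],1],[[-36,1,4],[0,0,0],1],[[-18,0,1],[0,0,0],1],[[-5,0,0],[0,0,0],1],[[0,0,0],[0,0,0],1],[[0,0,0],[0,0,0],1]])

```text
t: 24.1
tool_pos: [0.5507, 0.1234, 0.2094]
ee_rot: [-1.563, 0.001, -1.702]
force: [-0.8, 0.8, 0.6]
gripper_width: 0.999
```

```bash
python3 -c "
from h import *
p=look('w4',[[.563,.129,.038],[.5685,.1255,.004]])
for uv,a,_ in blobs(p,'blue'): print('b',uv.round(1),a,unproj(p,uv,.038).round(4))
for uv,a,_ in blobs(p,'red'): print('r',uv.round(1),a,unproj(p,uv,.022).round(4))
d=cams.cut_out(p,'soap_center')
SO=box_pts(.07,.048,.004,.038)
for e in d[:1]:
    x,f=fit([(p,hull(e['pixels']))],SO,[.563,.129,-.138]); print('soap',x.round(4),f,e['uv'],e['conf'])
d=[e for l in('box_red',) for e in cams.cut_out(p,l)]
for e in d: 
    x,f=fit([(p,hull(e['pixels']))],BOX,[.5685,.1255,-.155]); print('box',x.round(4),f,e['uv'],e['conf'],e['pixels'].sum())
plan([.563,.129,.05],-1.71,5)"
```

```text
b [313.  170.6] 981 [0.5964 0.1239]
b [313.5 220. ] 2192 [0.5533 0.1295]
b [ 64.6 254. ] 2034 [0.5519 0.3592]
r [320.9  76.6] 2868 [0.673  0.1069]
r [600.7 148. ] 3947 [ 0.5814 -0.1331]
soap [ 0.5695  0.1272 -0.1196] 0.03112183559144277 [307.2, 201.1] 0.63
box [ 0.5574  0.1275 -0.1819] 0.07727292556270504 [319.8, 126.6] 0.58 38592
t 24.25 at [0.5507 0.1235 0.2092] rot [-1.563e+00  1.000e-03 -1.702e+00] w 1.0 F [ 0.4 -0.5 -0.2] q [ 0.06  0.19 -0.41  1.68  0.08  1.28 -2.07]
   [np.float64(-1.4), np.float64(31.8), np.float64(2.3)] 0.1
   [np.float64(-1.4), np.float64(31.8), np.float64(2.3)] 0.1
   [np.float64(-1.4), np.float64(31.8), np.float64(2.3)] 0.1
   [np.float64(-1.4), np.float64(31.8), np.float64(2.3)] 0.1
   [np.float64(-1.4), np.float64(31.8), np.float64(2.3)] 0.1
```

View pics/w4.png

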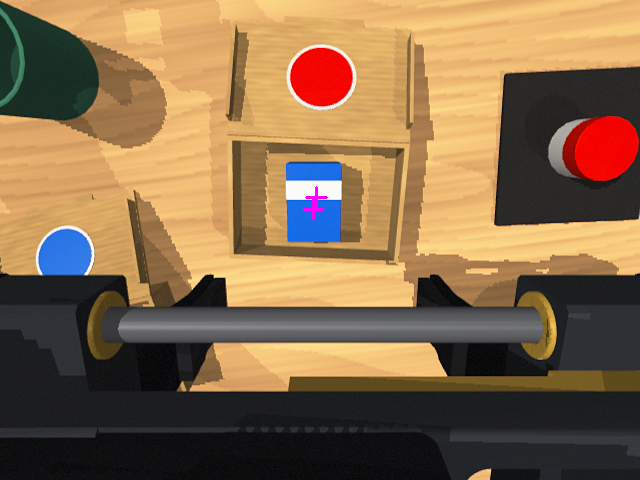

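Request:
arm_command(commands=[[[-3,20,7],[-0.4,0,0],1],[[-2,35,7],[0,0,0],1],[[-1,40,4],[0,0,0],1],[[0,35,0],[0,0,0],1],[[0,15,0],[0,0,0],1],[[0,4,0],[0,0,0],1],[[0,0,0],[0,0,0],1],[[0,0,0],[0,0,0],1]])

```text
t: 25.25
tool_pos: [0.5718, 0.1255, 0.0525]
ee_rot: [-1.571, 0.001, -1.705]
force: [-0.3, 0.5, -0.0]
gripper_width: 1.001
```

```bash
python3 -c "
from h import *
plan([.569,.1275,.010],-1.70,4)"
```

```text
t 25.25 at [0.5718 0.1255 0.0525] rot [-1.571e+00  1.000e-03 -1.705e+00] w 1.001 F [-0.3  0.5 -0. ] q [ 0.03  0.38 -0.39  1.79  0.17  1.   -2.13]
   [np.float64(-0.4), np.float64(10.6), np.float64(-0.8)] -0.1
   [np.float64(-0.4), np.float64(10.6), np.float64(-0.8)] -0.1
   [np.float64(-0.4), np.float64(10.6), np.float64(-0.8)] -0.1
   [np.float64(-0.4), np.float64(10.6), np.float64(-0.8)] -0.1
```

Request:
arm_command(commands=[[[-1,12,-1],[0,0,0],1],[[-1,13,-2],[0,0,0],1],[[0,8,0],[0,0,0],1],[[0,4,0],[0,0,0],1],[[0,1,0],[0,0,0],1],[[0,0,0],[0,0,0],1],[[0,0,0],[0,0,0],1],[[0,0,0],[0,0,0],1]])

```text
t: 26.25
tool_pos: [0.5701, 0.1284, 0.0136]
ee_rot: [-1.569, 0.001, -1.705]
force: [-0.1, -0.3, 1.1]
gripper_width: 1.001
```

Request:
arm_command(commands=[[[0,3,-1],[0,0,0],1],[[0,0,0],[0,0,0],1],[[0,0,0],[0,0,0],0.4],[[0,0,0],[0,0,0],-1],[[0,0,0],[0,0,0],-1],[[0,0,0],[0,0,0],-1],[[0,0,0],[0,0,0],-1],[[0,0,0],[0,0,0],-1]])

```text
t: 27.25
tool_pos: [0.5692, 0.1285, 0.0107]
ee_rot: [-1.568, 0.001, -1.705]
force: [-0.0, 0.6, -0.1]
gripper_width: 0.552
```

```bash
python3 -c "
from h import *
p=dict(K=0)
plan([.442,.361,.15],-1.52,1)"
```

```text
t 27.25 at [0.5692 0.1285 0.0107] rot [-1.568e+00  1.000e-03 -1.705e+00] w 0.552 F [-0.   0.6 -0.1] q [ 0.02  0.43 -0.38  1.83  0.2   0.92 -2.16]
   [np.float64(-213.3), np.float64(-139.3), np.float64(-157.3)] -10.6
```

Request:
arm_command(commands=[[[0,-12,0],[0,0,0],-1],[[0,-30,0],[0,0,0],-1],[[0,-40,0],[0,-1.5,0],-1],[[0,-35,0],[0,-2,0],-1],[[-15,-10,-12],[0,-2,0],-1],[[-28,0,-21],[0,-2,0],-1],[[-32,0,-23],[0,-2,0],-1],[[-32,0,-23],[0,-2,0],-1]])

```text
t: 28.25
tool_pos: [0.4832, 0.2414, 0.1402]
ee_rot: [-1.573, 0.001, -1.497]
force: [0.2, 0.8, -0.4]
gripper_width: 0.548
```

```bash
python3 -c "
from h import *
plan([.442,.361,.14],-1.47,5)"
```

```text
t 28.25 at [0.4832 0.2414 0.1402] rot [-1.573e+00  1.000e-03 -1.497e+00] w 0.548 F [ 0.2  0.8 -0.4] q [-0.08  0.22 -0.53  1.81  0.12  1.15 -2.14]
   [np.float64(-24.5), np.float64(0.0), np.float64(-6.4)] -0.3
   [np.float64(-24.5), np.float64(0.0), np.float64(-6.3)] -0.3
   [np.float64(-24.5), np.float64(0.0), np.float64(-6.2)] -0.3
   [np.float64(-24.6), np.float64(0.0), np.float64(-6.1)] -0.3
   [np.float64(-24.6), np.float64(0.0), np.float64(-5.9)] -0.3
```

Request:
arm_command(commands=[[[-29,0,-7],[0,-0.5,0],-1],[[-29,0,-7],[0,0,0],-1],[[-26,0,-6],[0,0,0],-1],[[-18,0,-5],[0,0,0],-1],[[-6,10,-1],[0,0,0],-1],[[0,20,0],[0,0,0],-1],[[0,15,0],[0,0,0],-1],[[0,0,0],[0,0,0],-1]])

```text
t: 29.25
tool_pos: [0.423, 0.3599, 0.0826]
ee_rot: [-1.59, -0.004, -1.46]
force: [-0.7, -0.2, -1.1]
gripper_width: 0.553
```

```bash
python3 -c "
from h import *
p=look('w5',[[.442,.361,.004]])
for uv,a,_ in blobs(p,'blue'): print('b',uv.round(1),a,unproj(p,uv,.022).round(4))
plan([.442,.361,.012],-1.48,5)"
```

```text
b [322.2  34.9] 6685 [0.5436 0.372 ]
b [321.3 249.1] 6941 [0.4267 0.3595]
b [321.5 358.9] 3920 [0.3512 0.351 ]
t 29.3 at [0.4233 0.3602 0.0834] rot [-1.589 -0.003 -1.46 ] w 0.55 F [ 0.9 -0.3 -0.4] q [-0.28  0.33 -0.59  1.82  0.2   1.07 -2.4 ]
   [np.float64(0.2), np.float64(14.3), np.float64(3.7)] 0.2
   [np.float64(0.2), np.float64(14.3), np.float64(3.7)] 0.2
   [np.float64(0.2), np.float64(14.3), np.float64(3.7)] 0.2
   [np.float64(0.2), np.float64(14.3), np.float64(3.7)] 0.2
   [np.float64(0.2), np.float64(14.3), np.float64(3.7)] 0.2
```

View pics/w5.png

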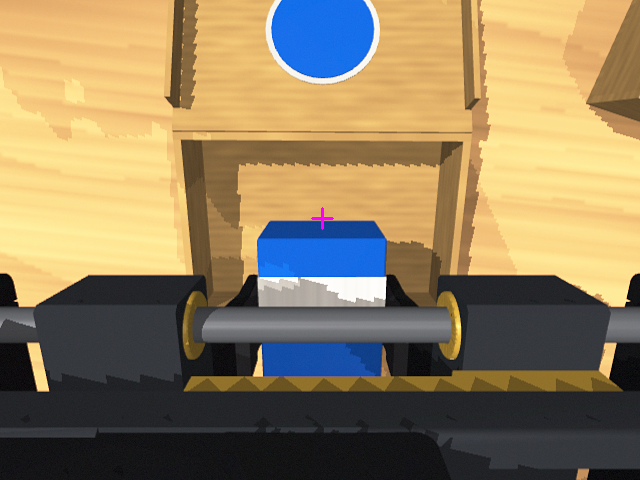

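Request:
arm_command(commands=[[[0,0,9],[1,0,0],-1],[[0,0,9],[0,0,0],-1],[[0,8,0],[0,0,0],-1],[[0,12,0],[0,0,0],-1],[[0,10,0],[0,0,0],-1],[[0,0,0],[0,0,0],-1],[[0,0,0],[0,0,0],-1],[[0,0,0],[0,0,0],-1]])

```text
t: 30.3
tool_pos: [0.4438, 0.3622, 0.0523]
ee_rot: [-1.569, -0.003, -1.461]
force: [-0.1, 0.4, -2.1]
gripper_width: 0.545
```

Request:
arm_command(commands=[[[0,12,-1],[0,0,0],-1],[[0,13,0],[0,0,0],-1],[[0,9,0],[0,0,0],-1],[[0,5,0],[0,0,0],-1],[[0,1,0],[0,0,0],-1],[[0,0,0],[0,0,0],-1],[[0,0,0],[0,0,0],-1],[[0,0,0],[0,0,0],-1]])

```text
t: 31.3
tool_pos: [0.4431, 0.3621, 0.0106]
ee_rot: [-1.568, -0.003, -1.461]
force: [-2.0, -0.1, 1.7]
gripper_width: 0.55
```

Request:
arm_command(commands=[[[0,0,0],[0,0,0],0.5],[[0,0,0],[0,0,0],1],[[0,0,0],[0,0,0],1],[[0,0,0],[0,0,0],1],[[0,0,0],[0,0,0],1],[[0,-15,0],[0,0,0],1],[[0,-35,0],[0,0,0],1],[[0,-40,0],[0,0,0],1]])

```text
t: 32.3
tool_pos: [0.4415, 0.3615, 0.102]
ee_rot: [-1.572, -0.005, -1.461]
force: [1.4, 0.3, -0.6]
gripper_width: 0.996
```

```bash
python3 -c "
from h import *
plan([.582,-.119,.13],-1.57,12)"
```

```text
t 32.3 at [0.4415 0.3615 0.102 ] rot [-1.572 -0.005 -1.461] w 0.996 F [ 1.4  0.3 -0.6] q [-0.27  0.33 -0.59  1.78  0.21  1.1  -2.39]
   [np.float64(41.1), np.float64(-2.3), np.float64(7.2)] 0.5
   [np.float64(41.0), np.float64(-2.3), np.float64(7.6)] 0.5
   [np.float64(40.9), np.float64(-2.3), np.float64(8.0)] 0.5
   [np.float64(40.9), np.float64(-2.3), np.float64(8.4)] 0.5
   [np.float64(40.8), np.float64(-2.3), np.float64(8.7)] 0.5
   [np.float64(40.7), np.float64(-2.3), np.float64(9.1)] 0.5
   [np.float64(40.6), np.float64(-2.3), np.float64(9.5)] 0.5
   [np.float64(40.5), np.float64(-2.3), np.float64(9.8)] 0.5
   [np.float64(40.4), np.float64(-2.3), np.float64(10.2)] 0.5
   [np.float64(40.4), np.float64(-2.3), np.float64(10.6)] 0.5
   [np.float64(40.3), np.float64(-2.3), np.float64(10.9)] 0.5
   [np.float64(40.2), np.float64(-2.3), np.float64(11.3)] 0.5
```

Request:
arm_command(commands=[[[15,-25,3],[0,0,0],1],[[35,-20,6],[0,1,0],1],[[45,-5,8],[0,1,0],1],[[50,0,9],[0,1,0],1],[[50,0,10],[0,1,0],1],[[50,0,11],[0,1,0],1],[[50,0,12],[0,1,0],1],[[50,0,13],[0,1,0],1]])

```text
t: 33.3
tool_pos: [0.5375, 0.02, 0.1687]
ee_rot: [-1.556, 0.004, -1.575]
force: [0.5, 0.5, -0.6]
gripper_width: 1.003
```

```bash
python3 -c "
from h import *
plan([.582,-.119,.12],-1.65,5)"
```

```text
t 33.3 at [0.5375 0.02   0.1687] rot [-1.556  0.004 -1.575] w 1.003 F [ 0.5  0.5 -0.6] q [ 0.21  0.15 -0.36  1.81  0.06  1.17 -1.74]
   [np.float64(27.8), np.float64(9.7), np.float64(9.0)] 0.9
   [np.float64(27.6), np.float64(9.7), np.float64(9.4)] 0.9
   [np.float64(27.5), np.float64(9.7), np.float64(9.8)] 0.9
   [np.float64(27.3), np.float64(9.7), np.float64(10.2)] 0.9
   [np.float64(27.2), np.float64(9.7), np.float64(10.7)] 0.9
```

Request:
arm_command(commands=[[[33,5,11],[-0.8,1,-0.2],1],[[32,5,11],[0,1,0],1],[[28,5,11],[0,1,0],1],[[22,10,9],[0,1,0],1],[[8,10,4],[0,0,0],1],[[0,0,0],[0,0,0],1],[[0,0,0],[0,0,0],1],[[0,0,0],[0,0,0],1]])

```text
t: 34.3
tool_pos: [0.582, -0.1096, 0.1364]
ee_rot: [-1.566, 0.003, -1.648]
force: [0.0, 0.2, 1.2]
gripper_width: 0.999
```

```bash
python3 -c "
from h import *
p=look('w6',[[.582,-.119,.046]])
for uv,a,_ in blobs(p,'red'): print('r',uv.round(1),a,unproj(p,uv,.046).round(4))
plan([.582,-.119,.0135],-1.65,5)"
```

```text
r [ 18.1 132.8] 2545 [0.671  0.0778]
r [336.1 240.6] 4640 [ 0.5842 -0.1204]
t 34.35 at [ 0.5821 -0.1095  0.1365] rot [-1.566  0.003 -1.648] w 0.998 F [ 0.2 -0.2 -0.2] q [ 0.33  0.29 -0.26  1.71  0.08  1.15 -1.6 ]
   [np.float64(1.9), np.float64(24.6), np.float64(0.1)] 0.0
   [np.float64(1.9), np.float64(24.6), np.float64(0.1)] 0.0
   [np.float64(1.9), np.float64(24.6), np.float64(0.1)] 0.0
   [np.float64(1.9), np.float64(24.6), np.float64(0.1)] 0.0
   [np.float64(1.9), np.float64(24.6), np.float64(0.1)] 0.0
```

Request:
arm_command(commands=[[[4,10,0],[-0.3,0,0],1],[[4,20,0],[0,0,0],1],[[1,25,0],[0,0,0],1],[[0,20,0],[0,0,0],1],[[0,6,0],[0,0,0],1],[[0,0,0],[0,0,0],1],[[0,0,0],[0,0,0],1],[[0,0,0],[0,0,0],1]])

```text
t: 35.35
tool_pos: [0.5823, -0.1184, 0.0536]
ee_rot: [-1.569, 0.002, -1.646]
force: [0.5, -0.8, 0.5]
gripper_width: 1.001
```

Request:
arm_command(commands=[[[1,12,0],[0,0,0],1],[[0,13,0],[0,0,0],1],[[0,9,0],[0,0,0],1],[[0,4,0],[0,0,0],1],[[0,1,0],[0,0,0],1],[[0,0,0],[0,0,0],1],[[0,0,0],[0,0,0],1],[[0,0,0],[0,0,0],1]])

```text
t: 36.35
tool_pos: [0.5828, -0.1195, 0.0125]
ee_rot: [-1.568, 0.002, -1.646]
force: [0.5, 0.0, -0.4]
gripper_width: 0.999
```

Request:
arm_command(commands=[[[0,0,0],[0,0,0],0.4],[[0,0,0],[0,0,0],-1],[[0,0,0],[0,0,0],-1],[[0,0,0],[0,0,0],-1],[[0,0,0],[0,0,0],-1],[[0,0,0],[0,0,0],-1],[[0,-12,0],[0,0,0],-1],[[0,-28,0],[0,0,0],-1]])

```text
t: 37.35
tool_pos: [0.5808, -0.1192, 0.0521]
ee_rot: [-1.572, 0.002, -1.646]
force: [0.3, -0.2, -1.5]
gripper_width: 0.592
```

```bash
python3 -c "
from h import *
plan([.5685,.124,.14],-1.71,8)"
```

```text
t 37.35 at [ 0.5808 -0.1192  0.0521] rot [-1.572  0.002 -1.646] w 0.592 F [ 0.3 -0.2 -1.5] q [ 0.34  0.38 -0.25  1.78  0.11  1.   -1.6 ]
   [np.float64(-30.2), np.float64(-11.0), np.float64(-3.8)] 0.5
   [np.float64(-30.2), np.float64(-11.0), np.float64(-4.1)] 0.5
   [np.float64(-30.1), np.float64(-11.0), np.float64(-4.3)] 0.5
   [np.float64(-30.1), np.float64(-11.0), np.float64(-4.5)] 0.5
   [np.float64(-30.1), np.float64(-11.0), np.float64(-4.8)] 0.5
   [np.float64(-30.0), np.float64(-11.0), np.float64(-5.0)] 0.5
   [np.float64(-30.0), np.float64(-11.0), np.float64(-5.3)] 0.5
   [np.float64(-29.9), np.float64(-11.0), np.float64(-5.5)] 0.5
```

Request:
arm_command(commands=[[[-5,-35,0],[0,0.5,0],-1],[[-25,-35,-3],[0,0.5,0],-1],[[-40,-15,-5],[0,0.5,0],-1],[[-43,0,-6],[0,0.5,0],-1],[[-43,0,-6],[0,0.5,0],-1],[[-40,0,-6],[0,0.5,0],-1],[[-28,0,-5],[0,0.5,0],-1],[[-10,0,0],[0,0,0],-1]])

```text
t: 38.35
tool_pos: [0.5766, 0.1219, 0.1492]
ee_rot: [-1.564, 0.003, -1.712]
force: [0.3, 0.2, -1.4]
gripper_width: 0.587
```

```bash
python3 -c "
from h import *
p=look('w7',[[.5685,.124,.004]])
for uv,a,_ in blobs(p,'red'): print('r',uv.round(1),a,unproj(p,uv,.022).round(4))
plan([.5685,.124,.0115],-1.71,5)"
```

```text
r [322.6 100.6] 4100 [0.6731 0.1069]
r [321.2 283.6] 5361 [0.535  0.1277]
r [321.2 358. ] 3911 [0.4683 0.1372]
t 38.4 at [0.5769 0.1225 0.1492] rot [-1.564  0.003 -1.712] w 0.59 F [ 0.6  1.5 -1.1] q [ 0.03  0.28 -0.38  1.7   0.11  1.17 -2.09]
   [np.float64(-0.1), np.float64(27.5), np.float64(-1.7)] -0.0
   [np.float64(-0.1), np.float64(27.5), np.float64(-1.7)] -0.0
   [np.float64(-0.1), np.float64(27.5), np.float64(-1.7)] -0.0
   [np.float64(-0.1), np.float64(27.5), np.float64(-1.7)] -0.0
   [np.float64(-0.1), np.float64(27.5), np.float64(-1.7)] -0.0
```

View pics/w7.png

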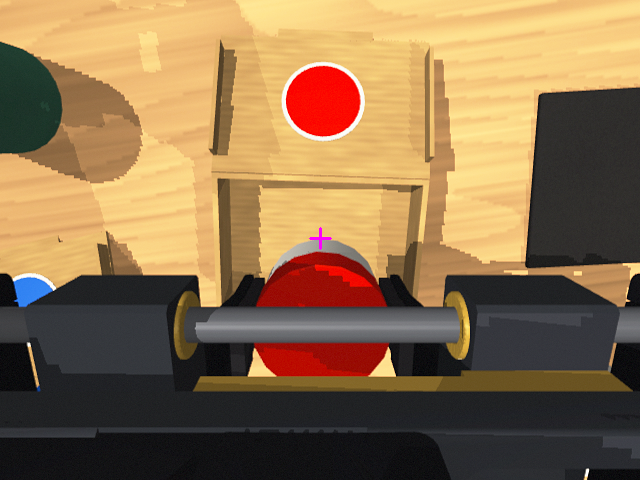

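Request:
arm_command(commands=[[[0,15,-4],[-0.4,0,0],-1],[[0,25,-4],[0,0,0],-1],[[0,30,0],[0,0,0],-1],[[0,22,0],[0,0,0],-1],[[0,8,0],[0,0,0],-1],[[0,0,0],[0,0,0],-1],[[0,0,0],[0,0,0],-1],[[0,0,0],[0,0,0],-1]])

```text
t: 39.4
tool_pos: [0.5689, 0.1127, 0.0438]
ee_rot: [-1.573, -0.001, -1.723]
force: [0.5, -0.2, -1.5]
gripper_width: 0.593
```

Request:
arm_command(commands=[[[-5,0,-1],[0,0,0],-1],[[-5,4,-1],[0,0,0],-1],[[-1,10,0],[0,0,0],-1],[[0,9,0],[0,0,0],-1],[[0,4,0],[0,0,0],-1],[[0,1,0],[0,0,0],-1],[[0,0,0],[0,0,0],-1],[[0,0,0],[0,0,0],-1]])

```text
t: 40.4
tool_pos: [0.5689, 0.1251, 0.0144]
ee_rot: [-1.572, -0.001, -1.723]
force: [0.1, -0.5, -1.8]
gripper_width: 0.592
```

Request:
arm_command(commands=[[[0,2,0],[0,0,0],-1],[[0,1,0],[0,0,0],-1],[[0,1,0],[0,0,0],-1],[[0,0,0],[0,0,0],-1],[[0,0,0],[0,0,0],-1],[[0,0,0],[0,0,0],-1],[[0,0,0],[0,0,0],-1],[[0,0,0],[0,0,0],-1]])

```text
t: 41.4
tool_pos: [0.5693, 0.1251, 0.011]
ee_rot: [-1.571, -0.001, -1.723]
force: [-1.0, 0.5, 0.7]
gripper_width: 0.592
```

Request:
arm_command(commands=[[[0,0,0],[0,0,0],0.5],[[0,0,0],[0,0,0],1],[[0,0,0],[0,0,0],1],[[0,0,0],[0,0,0],1],[[0,0,0],[0,0,0],1],[[0,-15,0],[0,0,0],1],[[0,-35,0],[0,0,0],1],[[0,-40,0],[0,0,0],1]])

```text
t: 42.4
tool_pos: [0.5678, 0.125, 0.1025]
ee_rot: [-1.575, -0.002, -1.722]
force: [0.8, 0.4, -0.5]
gripper_width: 0.998
```

Request:
arm_command(commands=[[[0,-40,0],[0,0,0],1],[[0,-40,0],[0,0,0],1],[[20,-20,-10],[0,0,0],1],[[35,0,-10],[0,0,0],1],[[40,0,-10],[0,0,0],1],[[30,0,-5],[0,0,0],1],[[0,0,0],[0,0,0],1],[[0,0,0],[0,0,0],1]])

```text
t: 43.4
tool_pos: [0.5154, 0.0065, 0.2195]
ee_rot: [-1.559, 0.003, -1.719]
force: [-0.0, -0.0, 0.1]
gripper_width: 1.0
```

```bash
python3 -c "
from h import *
o=[]
for n in ('top','scene'):
    p=cams.read_camera(n)
    for c in R:
        for uv,a,_ in blobs(p,c):
            if a<600: print(n,c,uv.round(1),a,unproj(p,uv,.042).round(4))
    o.append(cv2.resize(p['color'][130:330,60:560] if n=='top' else p['color'][140:340,120:620],None,fx=1.5,fy=1.5))
cv2.imwrite('pics/end.png',np.vstack(o))
s=read_state(); print(s['t'],s['tool_pos'],s['force'])"
```

```text
top yellow [427.3 161.1] 220 [ 0.7103 -0.3464]
top yellow [427.5 223.8] 336 [ 0.5601 -0.3443]
top yellow [432.1 268.1] 505 [ 0.4569 -0.353 ]
top blue [121.4 228.4] 294 [0.5435 0.3668]
top blue [121.3 259.5] 106 [0.4707 0.3631]
top blue [122.6 279.1] 341 [0.4256 0.3575]
scene red [367.5   2.9] 86 [-1.2431  1.5704]
scene red [258.  171.7] 528 [ 0.1225 -0.0267]
scene red [397.  221.7] 265 [0.5779 0.1179]
scene red [419.4 246.6] 258 [0.696  0.0842]
scene yellow [123.3  24.8] 208 [-1.6333  0.2679]
scene yellow [126.3  43. ] 337 [-1.3321  0.1598]
scene yellow [216.6 267.5] 384 [ 0.4696 -0.3592]
scene yellow [242.  293.8] 354 [ 0.5898 -0.3617]
scene yellow [282.5 327.7] 272 [ 0.7363 -0.3518]
scene blue [422.2 175.4] 89 [0.435  0.3517]
scene blue [434.6 181.4] 61 [0.4832 0.3546]
scene blue [454.4 194.9] 166 [0.5721 0.343 ]
43.5 [0.5154847  0.00661733 0.21911902] [ 0.1704924   0.64689942 -0.22761259]
```

View pics/end.png

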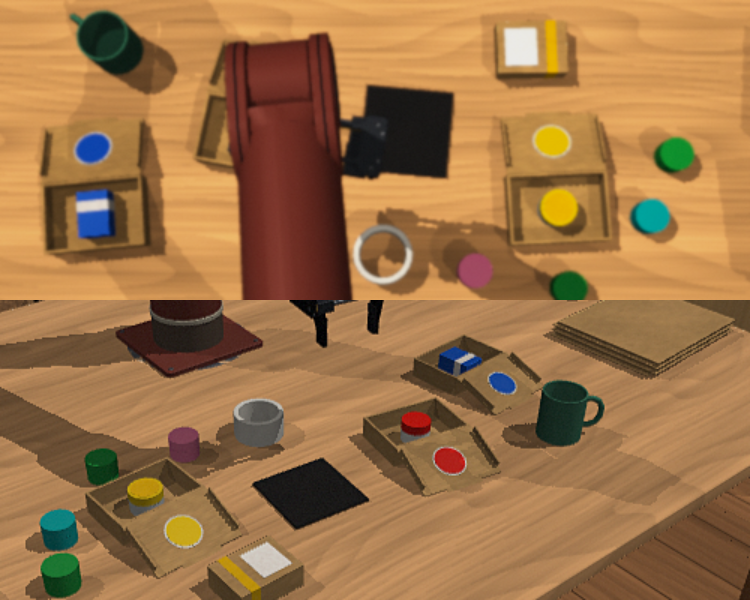

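The picture shows the tin in the yellow box (top crop 559,208), the soap in the blue box (95,212) and the jar in the red box (scene crop 416,425). All three stand upright, and the bystanders are where they were.

```bash
python3 -c "
from station import bot; print(bot.close_job())"
```

```text
the job is handed in; nothing more can be done
None
```

All three products are in their matching boxes, and I handed the job in at about 43.5 s of the 117 s allowed. I parked the jar on the mat (about 1 mm off its centre), moved the tin to the yellow box and the soap to the blue box, then moved the jar to the red box.

**Final check:** The last top and scene pictures show each product upright and released in its own box. The tape, mug, parcel and look-alikes look unmoved, and the gripper is clear of everything. By my measurements each product sits within about 5 mm of its box's centre; the limit is 15 mm.

**Not fully confirmed:**
- **Box centres:** My two estimates, from the box outlines and from the lid stickers, differed by 3–8 mm. Only the red box's pair was as far apart as 8 mm. I aimed at or near the sticker-based values.
- **Jar:** The arm hid it from the top camera at the end, so its final position rests on the scene camera and the gripper position at release.

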